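# Spring check on the red pruning shears

### The job

Check the spring of the red-handled pruning shears: with the fingertips, gently press the white thumb pad on their upper grip down until the shears are closed, keep it down for about a second, then draw back and let the grip spring fully open. Press only the upper grip rather than squeezing the two grips together, and do not lift or shift the shears and their stand. Do not touch the yellow-handled shears, and leave the pots, the bucket and the crate with its scoop and spray nozzle where they are.

Things in the scene. Friction and masses are not known exactly. Their poses are not given: they have to be found in the camera images.
- red_stand: Loose pine stand holding the RED-handled shears on edge; 0.75 to 1.2 kg in all. Base board 220 x 76 x 16 mm (x, y, z); origin at the centre of its underside. The shears lie along x in the plane y = 0: grip ends to -x, steel blades to +x, pivot 35 mm to +x and 68 mm up, highest point 125 mm. Its -x end faces the robot (yaw within 0.4 rad).
- red_lower: The fixed half of the red shears on the stand: lower red grip (round, 14 mm thick, top 59 to 63 mm above the table, from 95 mm to -x of the stand's origin to the pivot) and the upper, hooked steel blade (up to 90 mm above the table, to 116 mm to +x). Same origin and axes as red_stand. It is not to be touched.
- red_pad (a point): Middle of the top face of the white thumb pad on the red upper grip: press here. Pad 34 x 24 mm (along, across); grip 22 mm wide, 12 mm thick. At rest: 59 mm to -x of the stand's origin, 117 mm above the table, sloping up 0.34 rad to -x. Fully closed: level, 70 mm to -x, 82.5 mm up. It swings about the pivot at radius 106 mm. Axes as red_stand at rest, tilting with the grip.
- red_grip (a joint): Angle of the red upper grip, rad: 0 = sprung fully open (rest), 0.34 = hard stop, closed. The shears count as closed from 0.25 on; 0.29 to 0.32 (pad about 30 mm below rest) is a safe aim short of the stop. At the pad the spring takes about 5 N to start, 9 N when closed, and reopens the grip by itself when let go. Over 25 N on the shears is rough.
- yellow_stand: An identical stand and shears with YELLOW handles, which also carry a white thumb pad; same sizes, origin and axes as red_stand. Not to be touched. The two change places (left or right) from run to run.
- yellow_grip (a joint): Angle of the yellow shears' upper grip in rad: 0 = open at rest, 0.34 = closed.
- pot_a: Glazed blue ceramic pot, open, 130 mm across the rim, 112 mm high; origin at the centre of its underside.
- pot_b: A second glazed blue pot, the same as pot_a.
- bucket: Small aluminium bucket, 158 mm across the rim, 142 mm high, bail folded down; origin at the centre of its underside.
- crate: Low slatted pine crate, 170 x 400 x 75 mm (x, y, z), beyond the shears; fixed; origin at the centre of its underside.
- scoop: Orange plastic scoop in the crate, 176 mm long, 40 mm high; origin under the root of its handle, blade towards its +x.
- nozzle: White plastic pistol-shaped spray nozzle in the crate, about 95 x 105 mm, 38 mm high; origin underneath its barrel.
Things that resemble listed ones, but are neither listed nor needed, are in the scene too. Leave any blue or turquoise look-alike of the red_stand alone.

How it is judged:
On the way:
1. the red shears' upper grip is pressed closed (0.25 rad or more) by the fingers and kept there for 0.6 s (value of joint red_grip above 0.25 rad and contact force between the fingers and red_stand above 1 N), for 0.6 s.
At the end, for the whole second after the job is handed in: The red grip has sprung back open (below 0.04 rad), the red stand stands flat, at rest and within 15 mm of its start, the yellow grip is open, and the yellow stand, pots, bucket, scoop and nozzle are within 15 mm of their starts (value of joint each of red_grip, yellow_grip below 0.04 rad and distance of each of red_stand, pot_a, pot_b, bucket, scoop, nozzle, yellow_stand from where it was at the start of the episode below 0.015 m and angle between red_stand's own z axis and vertical below 0.05 rad and linear speed of red_stand below 0.01 m/s); the robot touches nothing.
It fails at once if the red shears are pressed with more than 25 N (contact force between any of the fingers, the arm and red_stand above 25 N).
It fails at once if the fixed half of the red shears is touched (over 1 N) (contact force between any of the fingers, the arm and red_lower above 1 N).
It fails at once if the red shears and stand are lifted or shifted by more than 15 mm (distance of red_stand from where it was at the start of the episode above 0.015 m or angle between red_stand's own z axis and vertical above 0.12 rad).
It fails at once if the yellow shears or their stand are touched (over 0.5 N) (contact force between any of the fingers, the arm and yellow_stand above 0.5 N).
It fails at once if a pot, the bucket, the scoop, the nozzle or the yellow shears are moved by more than 15 mm, or the crate is knocked (over 5 N) (distance of any of pot_a, pot_b, bucket, scoop, nozzle, yellow_stand from where it was at the start of the episode above 0.015 m or contact force between any of the fingers, the arm and crate above 5 N).
It also fails if it takes over 38 s, if anything falls off the work surface, if the arm or the gripper's body presses on something with over 40 N, if the wrist force passes 120 N, or if a joint passes its speed limit or range.

### The arm

A 7-joint arm with a two-finger parallel gripper is mounted at the origin on the work surface. World frame = base frame: x ahead of the robot, y to its left, z up, the work surface at z = 0. Lengths are in m, angles in rad, forces in N, time in s.
With the tool pointing down it reaches from about 0.4 to 0.85 m from the base axis. Payload 10.4 kg.
Tool frame: the origin (TCP) lies between the finger pads; the fingertips stand 19 mm ahead of it and the grasp point (between the pads) is the TCP; z points along the fingers, y is the direction in which the jaws open and shut (so a half turn about z gives the same grasp; the last joint's range is limited). The gripper opens to 85 mm and grips with 20 to 120 N. Pads are 22 mm wide; open, the fingers measure 114 mm over their backs; the gripper's body (76 mm by 85 mm) begins 54 mm behind the grasp point. The pads swing forward as they close: fully open they stand 13 mm farther back than shut.
Start: joints at [1.092, 0.332, -0.065, 1.46, 0.022, 1.35, -0.088], TCP at [0.275, -0.561, 0.25] pointing down, gripper open.
Joint ranges: [-2.6, 2.6], [-0.5, 2.12], [-1.47, 1.34], [0.16, 2.42], [-1.27, 4.41], [0.06, 2.06], [-2.6, 2.6]. Speed limits (rad/s): [2.22, 2.22, 2.79, 2.79, 3.14, 3.14, 3.14].

### API

Orientations are given as a unit quaternion [x, y, z, w].
In Python, from workcell import manip gives the robot as it stands.
- The arm moves only by the shell command python3 -m jog 'ROWS' [FORCE]. ROWS is JSON, a list of rows, each an object with "offset": the shift along the tool's x, y, z as a fraction of full scale, a list of three; "rotation": the turn, a rotation vector about the tool's x, y, z as a fraction of full scale, a list of three; "fingers": the opening, from -1 (shut) to 1 (fully open), so that 0 is half open. A call has 1 to 8 rows; each row shifts and turns the commanded pose from where the row before left it, along the tool's axes as they then stand; what a row does not reach is not made up. Full scale, the value 1, is 0.15 m for a shift and 2 rad for a turn. A row lasts 1/8 s, in which the tool goes at most 62.5 mm and 10.7 degrees, less where a joint would pass 70% of its speed; a pose out of reach is approached as far as the arm can. A call with a number of a shift or a turn outside -1 to 1 is refused whole. A call with a gripper value outside its range is refused whole. The fingers move at their own pace and stop on an object; FORCE is the grip in N (left out, the last holds). Time passes only in rows, so rows that do not move let the fingers close. It gives the time, the measured TCP pose, the force and the opening at its end, in the units of the state.
- manip.get_obs(): the state, without advancing time (a new reading comes with each control period).
- manip.camera(name): name is "scene" or "side" or "wrist"; returns the picture (384x512x3 uint8, red, green, blue); there is no depth.
- manip.camera_info(name): a dict with "mtx" (3x3 intrinsics, pixels), "xyz" and "rotation" of the camera in the world. Camera axes: x right, y down, z forward; pixel columns grow to the right and rows downward; lengths in m; the calibration is good to about 2 mm. A picture is of the moment at which its call begins: read the wrist's pose just before it. camera_info takes no time and is no camera call; for the wrist camera it gives the pose at the moment of the call.
- manip.hand_in(): hands the job in, once; it reports no verdict.
Trained networks look in the newest picture that a camera, given by its name, has taken for a name from the list of things; names that differ only in an ending like _2 or _b are one class to them, and where a whole thing is asked for, a point or a joint stands for the part that bears it (a point fixed in the world has none). Each returns a list of dicts, best first, with "conf" (0 to 1); they miss things now and then, are a little off and sometimes report something else, mostly with a low value. They report only what shows in the picture. A call takes as long as a camera call. They do not tell look-alikes from the thing itself.
- manip.recognise(camera, query): "bbox" ([left, top, right, bottom] in pixels, round what is visible of it).
The state is a dict: "clock": time; "joint_pos": joint angles; "joint_velocities": joint speeds; "tau": joint torques, N m; "position": TCP position; "ee_rot": TCP orientation; "ft_force": force on the tool from outside, world axes, zero at the start; "torque": the same for the moment, N m; "grip_width": opening from 0.0 (shut) to 1.0 (fully open).
Only numpy, scipy, OpenCV 4.12 (cv2) and the standard library are available. Lean on these libraries where they do the work, as an engineer would, in place of code of your own. Each camera call takes 0.05 s, during which the arm holds its last target. There are 200 camera calls.

## Working session

There is one attempt and no reset: what is moved stays moved. The work goes in short steps, Python scripts to look and compute and a shell command to move; the robot and the scene stay as the last step left them, time stands still between calls to the robot, and variables do not carry over. Pictures are saved under pics/ and viewed, about 8 in all and at most 12, crops included, and the job is handed in when it is done.

```bash
mkdir -p pics
python3 - <<'E'
from workcell import manip
import cv2,numpy as np
for c in ["scene","side"]:
    im=manip.camera(c); cv2.imwrite(f"pics/{c}0.png",im[:,:,::-1])
    print(c,{k:np.round(v,3).tolist() for k,v in manip.camera_info(c).items() if k in("mtx","xyz","rotation")})
    for q in ["red_stand","red_pad","yellow_stand","red_lower"]:
        print(q,[(np.round(d["bbox"]).tolist(),round(d["conf"],2)) for d in manip.recognise(c,q)])
o=manip.get_obs(); print(o["clock"],o["position"],o["ee_rot"],o["ft_force"])
E
```

```text
scene {'mtx': [[371.678, 0.0, 259.718], [0.0, 371.678, 189.596], [0.0, 0.0, 1.0]], 'xyz': [1.206, 0.469, 1.118], 'rotation': [0.413, 0.847, -0.298, -0.154]}
red_stand [([289.0, 207.0, 330.0, 278.0], 0.89), ([363.0, 178.0, 387.0, 241.0], 0.83), ([234.0, 124.0, 270.0, 164.0], 0.62)]
red_pad [([307.0, 209.0, 324.0, 242.0], 0.8), ([377.0, 176.0, 381.0, 230.0], 0.76), ([242.0, 125.0, 262.0, 137.0], 0.61), ([208.0, 168.0, 253.0, 203.0], 0.56), ([295.0, 235.0, 314.0, 263.0], 0.43)]
yellow_stand [([202.0, 169.0, 259.0, 215.0], 0.73), ([294.0, 241.0, 309.0, 262.0], 0.25)]
red_lower [([295.0, 237.0, 315.0, 265.0], 0.47)]
side {'mtx': [[441.29, 0.0, 257.951], [0.0, 441.29, 197.148], [0.0, 0.0, 1.0]], 'xyz': [-0.229, 0.902, 1.156], 'rotation': [-0.32, 0.853, -0.387, 0.141]}
red_stand [([181.0, 224.0, 244.0, 267.0], 0.9), ([322.0, 183.0, 383.0, 231.0], 0.8), ([208.0, 286.0, 285.0, 324.0], 0.6)]
red_pad [([212.0, 284.0, 278.0, 300.0], 0.88), ([189.0, 228.0, 232.0, 234.0], 0.74), ([337.0, 184.0, 375.0, 219.0], 0.6)]
yellow_stand [([250.0, 166.0, 296.0, 220.0], 0.56)]
red_lower [([212.0, 285.0, 282.0, 308.0], 0.69), ([327.0, 196.0, 383.0, 210.0], 0.69), ([201.0, 233.0, 240.0, 248.0], 0.51)]
0.5 [ 0.27512644 -0.56119906  0.25029294] [9.74143401e-01 2.25930595e-01 1.17086022e-05 8.68378914e-06] [-0.5911024   0.71928106  0.34654227]
```

Run:
```python
import cv2
a=cv2.imread("pics/scene0.png")[90:310,170:430];b=cv2.imread("pics/side0.png")[130:350,150:410]
cv2.imwrite("pics/a.png",cv2.resize(cv2.vconcat([cv2.hconcat([a,b])]),(800,338),interpolation=cv2.INTER_CUBIC))
cv2.imwrite("pics/s.png",cv2.imread("pics/scene0.png"))
```

```text
(no output)
```

View pics/a.png

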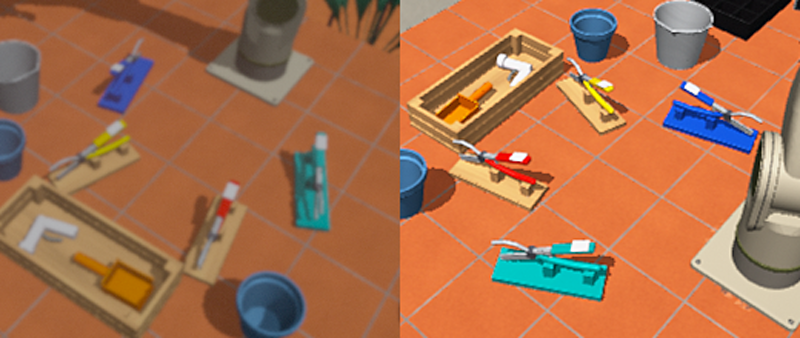

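View pics/side0.png

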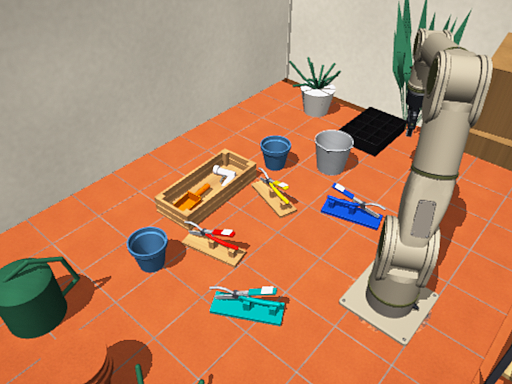

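The scene view (left) shows the red shears nearest the crate and the left pot, with the white pad at about (320,213) in scene and (231,231) in side. Yellow is to the right of it; the turquoise and blue ones are look-alikes. I'll zoom in for the board corners.

Run:
```python
import cv2
a=cv2.imread("pics/scene0.png")[200:285,275:345];b=cv2.imread("pics/side0.png")[215:275,175:250]
f=lambda i,s:cv2.resize(i,None,fx=s,fy=s,interpolation=cv2.INTER_CUBIC)
a=f(a,5.5);b=f(b,5.5)
b=cv2.copyMakeBorder(b,0,a.shape[0]-b.shape[0],0,0,cv2.BORDER_CONSTANT)
cv2.imwrite("pics/z.png",cv2.hconcat([a,b])); print(a.shape,b.shape)
```

```text
(468, 385, 3) (468, 412, 3)
```

View pics/z.png

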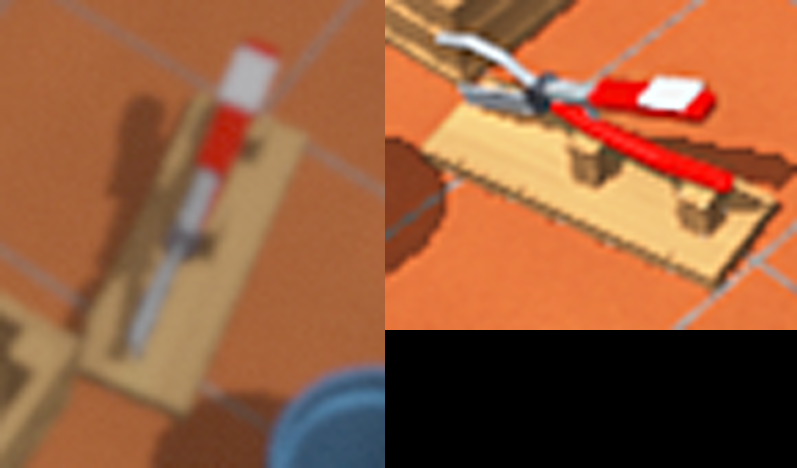

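```bash
cat > h.py <<'E'
import numpy as np
from scipy.spatial.transform import Rotation as R
def proj(ci,P):
    r=np.array(ci["rotation"],float); M=R.from_quat(r).as_matrix() if r.size==4 else r
    q=(np.atleast_2d(P)-ci["xyz"])@M@np.array(ci["mtx"]).T
    return q[:,:2]/q[:,2:]
def world(p,L):
    c,s=np.cos(p[2]),np.sin(p[2]); L=np.atleast_2d(L)
    return np.c_[p[0]+c*L[:,0]-s*L[:,1],p[1]+s*L[:,0]+c*L[:,1],L[:,2]]
E
python3 - <<'E'
from workcell import manip
from h import *
from scipy.optimize import least_squares
S,D=manip.camera_info("scene"),manip.camera_info("side")
z=.016
LS=[[-.11,.038,z],[.11,.038,z],[.11,-.038,z],[-.11,-.038,z],[-.059,0,.117]]
US=np.array([[308,138],[185,405],[80,362],[200,95],[249,72]])/5.5+[274.6,199.6]
LD=[[-.11,.038,z],[-.11,-.038,z],[.11,.038,z],[-.059,0,.117]]
UD=np.array([[331,277],[393,207],[40,150],[287,95]])/5.5+[174.6,214.6]
f=lambda p:np.r_[(proj(S,world(p,LS))-US).ravel(),(proj(D,world(p,LD))-UD).ravel()]
r=least_squares(f,[.6,.1,0],loss="soft_l1"); print(r.x,r.fun.round(1))
print("pad",world(r.x,[-.059,0,.117]),"closed",world(r.x,[-.07,0,.0825]))
E
```

```text
[0.56343894 0.21276731 0.20935328] [ 0.6 -1.3  1.   0.9 -1.6 -0.6  0.3 -1.2  0.4  0.9  0.1  0.3  0.3 -2.
 -0.7 -0.5 -0.1 -0.4]
pad [[0.50572718 0.20050549 0.117     ]] closed [[0.49496736 0.19821939 0.0825    ]]
```

```bash
python3 -m jog '[{"offset":[0,0,0],"rotation":[0,0,0.062],"fingers":-1},{"offset":[0,0,0],"rotation":[0,0,0.062],"fingers":-1},{"offset":[0.16,-0.29,0],"rotation":[0,0,0],"fingers":-1},{"offset":[0.16,-0.29,0],"rotation":[0,0,0],"fingers":-1},{"offset":[0.16,-0.29,0],"rotation":[0,0,0],"fingers":-1},{"offset":[0.16,-0.29,0],"rotation":[0,0,0],"fingers":-1},{"offset":[0.16,-0.29,0],"rotation":[0,0,0],"fingers":-1},{"offset":[0.16,-0.29,0],"rotation":[0,0,0],"fingers":-1}]' 20
python3 -m jog '[{"offset":[0.16,-0.29,0],"rotation":[0,0,0],"fingers":-1},{"offset":[0.16,-0.29,0],"rotation":[0,0,0],"fingers":-1},{"offset":[0.16,-0.29,0],"rotation":[0,0,0],"fingers":-1},{"offset":[0.16,-0.29,0],"rotation":[0,0,0],"fingers":-1},{"offset":[0.16,-0.29,0],"rotation":[0,0,0],"fingers":-1},{"offset":[0.16,-0.29,0],"rotation":[0,0,0],"fingers":-1},{"offset":[0.16,-0.29,0],"rotation":[0,0,0],"fingers":-1},{"offset":[0,0,0],"rotation":[0,0,0],"fingers":-1}]'
```

```text
clock: 1.5
position: [0.3625, -0.2745, 0.2506]
ee_rot: [0.995, 0.104, 0.0, 0.0]
ft_force: [0.3, 0.3, 0.3]
grip_width: -0.001
clock: 2.5
position: [0.464, 0.0605, 0.2506]
ee_rot: [0.994, 0.107, 0.0, -0.001]
ft_force: [1.1, -0.8, -0.3]
grip_width: 0.002
```

```bash
python3 -m jog '[{"offset":[0.12,-0.213,0],"rotation":[0,0,0],"fingers":-1},{"offset":[0.12,-0.213,0],"rotation":[0,0,0],"fingers":-1},{"offset":[0.12,-0.213,0],"rotation":[0,0,0],"fingers":-1},{"offset":[0.12,-0.213,0],"rotation":[0,0,0],"fingers":-1},{"offset":[0,0,0.2],"rotation":[0,0,0],"fingers":-1},{"offset":[0,0,0.25],"rotation":[0,0,0],"fingers":-1},{"offset":[0,0,0],"rotation":[0,0,0],"fingers":-1},{"offset":[0,0,0],"rotation":[0,0,0],"fingers":-1}]'
python3 - <<'E'
from workcell import manip
from h import *
import cv2
ims=[]
for c,(x,y) in {"side":(150,170),"wrist":None or (0,0)}.items():
    im=manip.camera(c)[:,:,::-1].copy()
    p=[.56344,.21277,.20935]
    for L in ([-.059,0,.117],[-.11,.038,.016],[-.11,-.038,.016],[.11,.038,.016]):
        u=proj(manip.camera_info(c),world(p,L))[0]
        if c=="wrist": cv2.drawMarker(im,tuple(int(v) for v in u.round()),(255,0,255),0,9,1)
    if c=="side": im=cv2.resize(im[y:y+120,x:x+125],(400,384),interpolation=cv2.INTER_CUBIC)
    else: im=cv2.resize(im,(400,300))
    ims.append(cv2.copyMakeBorder(im,0,384-im.shape[0],0,0,cv2.BORDER_CONSTANT))
cv2.imwrite("pics/b.png",cv2.hconcat(ims)); o=manip.get_obs(); print(o["position"],o["ft_force"],o["clock"])
E
```

```text
clock: 3.5
position: [0.5085, 0.1962, 0.1842]
ee_rot: [0.995, 0.103, 0.001, -0.0]
ft_force: [-0.1, 0.5, 1.2]
grip_width: 0.002
[0.50867188 0.19649461 0.18453795] [ 0.58252045  0.03107741 -0.56647775] 3.6
```

View pics/b.png

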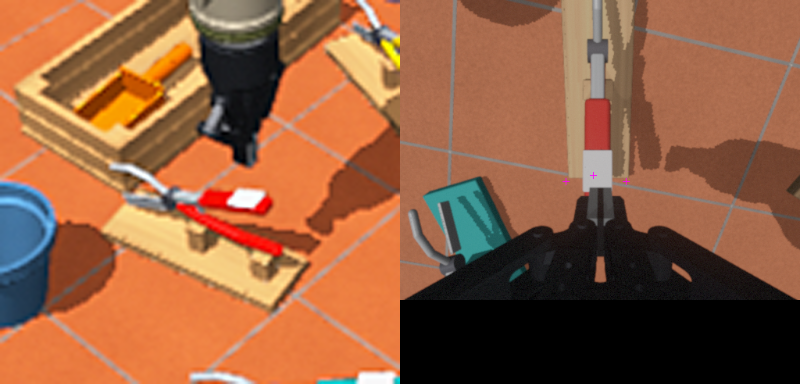

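In the wrist view the pad centre is at about (597,169) and the predicted marker at (593,175), so my fit is about 5 mm off. The side view shows the shut fingertips right above the pad. I'll correct by about 5 mm in x and 1.5 mm sideways, then descend gently.

```bash
python3 -m jog '[{"offset":[0.033,-0.01,0],"rotation":[0,0,0],"fingers":-1},{"offset":[0,0,0.1],"rotation":[0,0,0],"fingers":-1},{"offset":[0,0,0.1],"rotation":[0,0,0],"fingers":-1},{"offset":[0,0,0.05],"rotation":[0,0,0],"fingers":-1},{"offset":[0,0,0],"rotation":[0,0,0],"fingers":-1},{"offset":[0,0,0],"rotation":[0,0,0],"fingers":-1}]'
python3 -m jog '[{"offset":[0,0,0.02],"rotation":[0,0,0],"fingers":-1},{"offset":[0,0,0],"rotation":[0,0,0],"fingers":-1},{"offset":[0,0,0],"rotation":[0,0,0],"fingers":-1}]'
python3 -m jog '[{"offset":[0,0,0.02],"rotation":[0,0,0],"fingers":-1},{"offset":[0,0,0],"rotation":[0,0,0],"fingers":-1},{"offset":[0,0,0],"rotation":[0,0,0],"fingers":-1}]'
```

```text
clock: 4.35
position: [0.5125, 0.199, 0.1456]
ee_rot: [0.995, 0.104, 0.0, -0.0]
ft_force: [-0.4, 0.2, 0.6]
grip_width: -0.001
clock: 4.72
position: [0.5124, 0.1989, 0.1424]
ee_rot: [0.995, 0.104, 0.0, 0.0]
ft_force: [0.3, 0.1, 0.1]
grip_width: 0.001
clock: 5.1
position: [0.5123, 0.1989, 0.1393]
ee_rot: [0.995, 0.104, -0.0, 0.0]
ft_force: [0.2, -0.5, -0.3]
grip_width: -0.002
```

```bash
python3 -m jog '[{"offset":[0,0,0.015],"rotation":[0,0,0],"fingers":-1},{"offset":[0,0,0],"rotation":[0,0,0],"fingers":-1},{"offset":[0,0,0],"rotation":[0,0,0],"fingers":-1}]'
python3 -m jog '[{"offset":[0,0,0.015],"rotation":[0,0,0],"fingers":-1},{"offset":[0,0,0],"rotation":[0,0,0],"fingers":-1},{"offset":[0,0,0],"rotation":[0,0,0],"fingers":-1}]'
python3 - <<'E'
from workcell import manip
import cv2
im=manip.camera("side")[:,:,::-1];w=manip.camera("wrist")[:,:,::-1]
cv2.imwrite("pics/c.png",cv2.hconcat([cv2.resize(im[195:285,170:260],(380,380),interpolation=cv2.INTER_CUBIC),cv2.resize(w[130:330,156:356],(380,380))]))
E
```

```text
clock: 5.48
position: [0.5126, 0.199, 0.1373]
ee_rot: [0.995, 0.104, 0.0, -0.0]
ft_force: [0.5, -0.2, 2.8]
grip_width: -0.001
clock: 5.85
position: [0.5125, 0.199, 0.135]
ee_rot: [0.995, 0.104, 0.0, 0.0]
ft_force: [-1.2, -0.3, 5.3]
grip_width: -0.001
```

View pics/c.png

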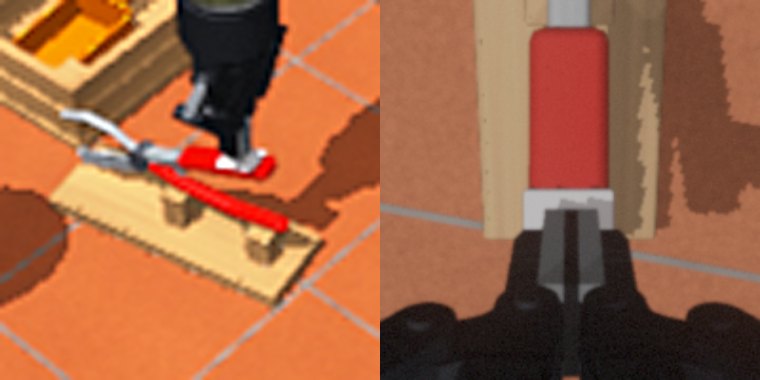

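The fingertips rest centred on the white pad and the force is about 5 N. Contact came at the predicted height. I'll press on along the arc.

```bash
python3 -m jog '[{"offset":[-0.01,0,0.03],"rotation":[0,0,0],"fingers":-1},{"offset":[-0.01,0,0.03],"rotation":[0,0,0],"fingers":-1},{"offset":[-0.01,0,0.03],"rotation":[0,0,0],"fingers":-1},{"offset":[-0.01,0,0.03],"rotation":[0,0,0],"fingers":-1},{"offset":[0,0,0],"rotation":[0,0,0],"fingers":-1}]'
python3 -m jog '[{"offset":[-0.007,0,0.025],"rotation":[0,0,0],"fingers":-1},{"offset":[0,0,0.02],"rotation":[0,0,0],"fingers":-1},{"offset":[0,0,0],"rotation":[0,0,0],"fingers":-1}]'
```

```text
clock: 6.58
position: [0.5063, 0.1977, 0.1168]
ee_rot: [0.995, 0.104, -0.0, 0.0]
ft_force: [-2.8, -1.2, 7.3]
grip_width: -0.001
clock: 6.95
position: [0.505, 0.1975, 0.1101]
ee_rot: [0.995, 0.104, -0.001, 0.0]
ft_force: [-4.2, -1.5, 7.7]
grip_width: -0.001
```

```bash
python3 -m jog '[{"offset":[-0.015,0,0.012],"rotation":[0,0,0],"fingers":-1},{"offset":[-0.01,0,0.011],"rotation":[0,0,0],"fingers":-1},{"offset":[0,0,0],"rotation":[0,0,0],"fingers":-1},{"offset":[0,0,0],"rotation":[0,0,0],"fingers":-1}]'
python3 - <<'E'
from workcell import manip
import cv2
im=manip.camera("side")[:,:,::-1];w=manip.camera("wrist")[:,:,::-1]
cv2.imwrite("pics/d.png",cv2.hconcat([cv2.resize(im[195:285,170:260],(380,380),interpolation=cv2.INTER_CUBIC),cv2.resize(w[130:330,156:356],(380,380))]))
E
```

```text
clock: 7.45
position: [0.5035, 0.1972, 0.1077]
ee_rot: [0.995, 0.104, 0.002, -0.0]
ft_force: [4.7, 1.0, 7.3]
grip_width: -0.0
```

View pics/d.png

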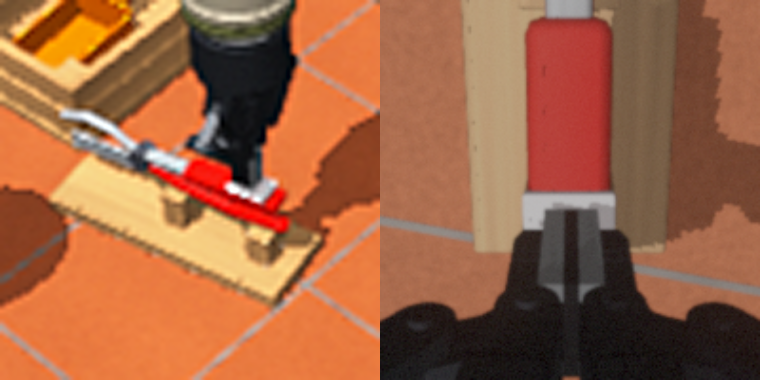

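The blades are nearly shut and the stand hasn't moved. My estimate of the grip angle is about 0.285 rad. I'll press 1.5 mm more and hold.

```bash
python3 -m jog '[{"offset":[0.01,0,0.008],"rotation":[0,0,0],"fingers":-1},{"offset":[0,0,0],"rotation":[0,0,0],"fingers":-1},{"offset":[0,0,0],"rotation":[0,0,0],"fingers":-1},{"offset":[0,0,0],"rotation":[0,0,0],"fingers":-1}]'
python3 -m jog '[{"offset":[0,0,0],"rotation":[0,0,0],"fingers":-1},{"offset":[0,0,0],"rotation":[0,0,0],"fingers":-1},{"offset":[0,0,0],"rotation":[0,0,0],"fingers":-1},{"offset":[0,0,0],"rotation":[0,0,0],"fingers":-1},{"offset":[0,0,0],"rotation":[0,0,0],"fingers":-1},{"offset":[0,0,0],"rotation":[0,0,0],"fingers":-1}]'
```

```text
clock: 8.05
position: [0.5034, 0.1972, 0.1059]
ee_rot: [0.995, 0.104, 0.0, -0.0]
ft_force: [-1.4, -1.0, 7.6]
grip_width: 0.0
clock: 8.8
position: [0.5034, 0.1972, 0.1059]
ee_rot: [0.995, 0.104, 0.0, -0.0]
ft_force: [-1.7, -0.7, 7.7]
grip_width: 0.001
```

Held for about a second at a steady 7.7 N and roughly 0.30 rad. Now backing off along the arc.

```bash
python3 -m jog '[{"offset":[0.008,0,-0.03],"rotation":[0,0,0],"fingers":-1},{"offset":[0.01,0,-0.035],"rotation":[0,0,0],"fingers":-1},{"offset":[0.01,0,-0.04],"rotation":[0,0,0],"fingers":-1},{"offset":[0.01,0,-0.05],"rotation":[0,0,0],"fingers":-1},{"offset":[0.01,0,-0.05],"rotation":[0,0,0],"fingers":-1},{"offset":[0,0,-0.1],"rotation":[0,0,0],"fingers":-1},{"offset":[0,0,-0.25],"rotation":[0,0,0],"fingers":-1},{"offset":[0,0,-0.3],"rotation":[0,0,0],"fingers":-1}]'
python3 -m jog '[{"offset":[0,0,-0.1],"rotation":[0,0,0],"fingers":-1},{"offset":[0,0,0],"rotation":[0,0,0],"fingers":-1},{"offset":[0,0,0],"rotation":[0,0,0],"fingers":-1},{"offset":[0,0,0],"rotation":[0,0,0],"fingers":-1}]'
python3 - <<'E'
from workcell import manip
import cv2
im=manip.camera("side")[:,:,::-1];o=cv2.imread("pics/side0.png")
f=lambda i:cv2.resize(i[195:285,170:260],(380,380),interpolation=cv2.INTER_CUBIC)
cv2.imwrite("pics/e.png",cv2.hconcat([f(o),f(im)]))
E
```

```text
clock: 9.8
position: [0.5091, 0.1981, 0.2343]
ee_rot: [0.995, 0.104, -0.002, 0.0]
ft_force: [0.9, 0.2, 0.1]
grip_width: 0.001
clock: 10.3
position: [0.5097, 0.1981, 0.2473]
ee_rot: [0.995, 0.104, -0.001, 0.0]
ft_force: [-0.3, 0.8, 0.1]
grip_width: 0.002
```

View pics/e.png

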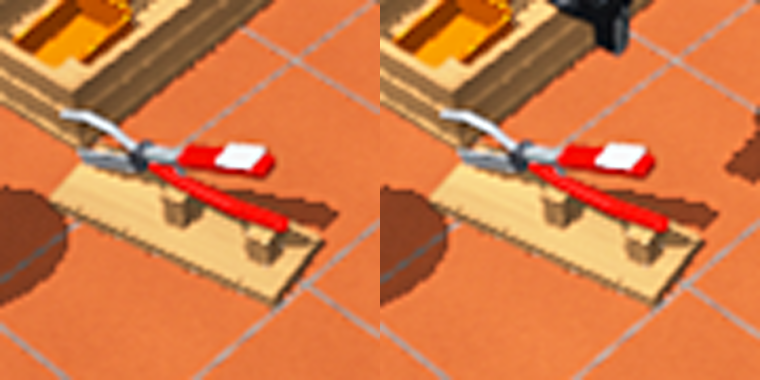

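Before (left) and after (right) look the same: the grip is fully open and the stand hasn't moved.

```bash
python3 -c "
from workcell import manip
print(manip.hand_in())"
```

```text
the job is handed in; nothing more can be done
None
```

I pressed the red shears' thumb pad down with the closed fingertips, held it for about a second, and let the grip spring back open. The job was handed in at about 10.4 s on the clock.

- **Press:** the fingertips touched the pad at about the predicted height and then pushed it down about 32 mm along its arc. I estimate the grip reached about 0.30 rad. That comes from the tool height, as the joint angle can't be read directly.
- **Force:** it was steady at about 7.7 N during the hold. The highest vertical reading was also 7.7 N, with sideways force up to about 5 N, well under the 25 N limit. These readings come at the end of each move, so a brief peak in between would not show.
- **Last checks:** the side view from after the retreat matches the one from the start, with the grip fully open and the stand in place. The force on the tool was back to about zero at a TCP height of 0.25 m. That comparison covered only the red shears and part of the crate. I did not picture the yellow shears, pots or bucket again, but the arm passed well above everything else.
- **Disagreement:** my first position fit was about 5 mm off from what the wrist camera showed, and I corrected it before touching the pad.

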